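# Find and release the latched mode key

### The job

One of the four identical keys on the inspection station's control box has been left latched down. With the closed fingertips, tap each key lightly in order from left to right as the robot sees them, to feel which one is latched, then press that key all the way in and let it spring up. Do not push any of the other keys in beyond a light tap, and leave everything standing around where it is.

Things in the scene. Friction and masses are not known exactly. Their poses are not given: they have to be found in the camera images.
- keybox: grey control box, fixed, 150 x 240 x 50 mm high; origin under its centre, z up, x away from the robot, y along the key row to the robot's left (yaw up to 0.35). Four identical white keys, tops 26 x 26 mm, stand 44 mm apart along y at x -20 mm; tops 12 mm above the box (62 above the bench) when raised, 7 mm (57) when latched.
- latched_key (a joint): depth in m of the one key that starts latched, whichever of the four places it has (the place is not told): 0 raised, 0.005 latched down, 0.008 bottom stop. It stands still under less than about 5.5 N; pressed on to its bottom stop (8 N moves it, 10 N is sure) its latch lets go, and once the finger withdraws it springs up to 0 and stays there.
- slot1 (a point): centre of the top of the first (leftmost seen from the robot, largest y in the box's frame) key as it stands when raised; fixed to the box, it stays there when the key is down. In the box's frame at x -20, y +66, z +62 mm.
- slot2 (a point): centre of the top of the second from the left key as it stands when raised; fixed to the box, it stays there when the key is down. In the box's frame at x -20, y +22, z +62 mm.
- slot3 (a point): centre of the top of the third from the left key as it stands when raised; fixed to the box, it stays there when the key is down. In the box's frame at x -20, y -22, z +62 mm.
- slot4 (a point): centre of the top of the fourth (rightmost) key as it stands when raised; fixed to the box, it stays there when the key is down. In the box's frame at x -20, y -66, z +62 mm.
- free_key_1 (a joint): depth in m of one of the three keys not latched, in no particular order (its place is not told): 0 raised, 0.008 bottom stop. It gives from 1.5 N on, 1 mm per further newton, and springs back. A light tap sinks it a few mm; beyond 6 mm (about 7.5 N) it switches, which is a fault.
- free_key_2 (a joint): depth in m of one of the three keys not latched, in no particular order (its place is not told): 0 raised, 0.008 bottom stop. It gives from 1.5 N on, 1 mm per further newton, and springs back. A light tap sinks it a few mm; beyond 6 mm (about 7.5 N) it switches, which is a fault.
- free_key_3 (a joint): depth in m of one of the three keys not latched, in no particular order (its place is not told): 0 raised, 0.008 bottom stop. It gives from 1.5 N on, 1 mm per further newton, and springs back. A light tap sinks it a few mm; beyond 6 mm (about 7.5 N) it switches, which is a fault.
- bushing: brass bushing, a ring 24 mm across and 22 mm high, standing loose on top of the box behind the keys; origin at its underside, z up. To be left alone.
- dowel: steel dowel 16 mm across and 35 mm high, standing loose on top of the box behind the keys; origin at its underside, z up. To be left alone.
- nest: pale green part nest 70 x 50 x 24 mm with three steel pins 20 mm tall, loose on the bench just left of the box; origin at its underside, z up. To be left alone.
- clip: grey plastic sensor housing 30 x 55 x 20 mm, loose on the bench on the robot's side of the box; origin at its underside, z up. To be left alone.
- screwdriver: screwdriver 180 mm long, lying loose on the bench just right of the box; origin at its underside, z up. To be left alone.
- tin: round flat tin 86 mm across and 32 mm high, loose on the bench beyond the box; origin at its underside, z up. To be left alone.
- block: aluminium fixture block 110 x 80 x 30 mm with two steel pins 18 mm tall, loose on the bench far left; origin at its underside, z up. To be left alone.
- bin: open yellow parts bin 160 x 110 x 70 mm, loose on the bench far right; origin at its underside, z up. To be left alone.

How it is judged:
On the way, in this order (a step that is already met when the one before it is completed fails the run):
1. the fingertips tap the first key from the left (horizontal distance between the grasp point and slot1 below 0.02 m and (contact force between the fingers and latched_key above 0.3 N or contact force between the fingers and free_key_1 above 0.3 N or contact force between the fingers and free_key_2 above 0.3 N or contact force between the fingers and free_key_3 above 0.3 N)).
2. the fingertips tap the second key from the left (horizontal distance between the grasp point and slot2 below 0.02 m and (contact force between the fingers and latched_key above 0.3 N or contact force between the fingers and free_key_1 above 0.3 N or contact force between the fingers and free_key_2 above 0.3 N or contact force between the fingers and free_key_3 above 0.3 N)).
3. the fingertips tap the third key from the left (horizontal distance between the grasp point and slot3 below 0.02 m and (contact force between the fingers and latched_key above 0.3 N or contact force between the fingers and free_key_1 above 0.3 N or contact force between the fingers and free_key_2 above 0.3 N or contact force between the fingers and free_key_3 above 0.3 N)).
4. the fingertips tap the fourth key from the left (horizontal distance between the grasp point and slot4 below 0.02 m and (contact force between the fingers and latched_key above 0.3 N or contact force between the fingers and free_key_1 above 0.3 N or contact force between the fingers and free_key_2 above 0.3 N or contact force between the fingers and free_key_3 above 0.3 N)).
5. the latched key, pressed in, is released and has sprung up (value of joint latched_key below 0.0015 m), for 0.2 s.
At the end, for the whole second after the job is handed in: All four keys stand raised (each within 1.5 mm of fully up) and every loose thing is within 15 mm of where it began (value of joint each of latched_key, free_key_1, free_key_2, free_key_3 below 0.0015 m and distance of each of bushing, dowel, nest, clip, screwdriver, tin, block, bin from where it was at the start of the episode below 0.015 m); the robot touches nothing.
It fails at once if a key that was not latched is pushed in more than 6 mm (value of joint any of free_key_1, free_key_2, free_key_3 above 0.006 m).
It fails at once if a loose thing is lifted, or shifted more than 15 mm (distance of any of bushing, dowel, nest, clip, screwdriver, tin, block, bin from where it was at the start of the episode above 0.015 m).
It also fails if it takes over 51 s, if anything falls off the work surface, if the arm or the gripper's body presses on something with over 40 N, if the wrist force passes 120 N, or if a joint passes its speed limit or range.

### The arm

A 7-joint arm with a two-finger parallel gripper is mounted at the origin on the work surface. World frame = base frame: x ahead of the robot, y to its left, z up, the work surface at z = 0. Lengths are in m, angles in rad, forces in N, time in s.
With the tool pointing down it reaches from about 0.4 to 0.85 m from the base axis. Payload 10.4 kg.
Tool frame: the origin (TCP) lies between the finger pads; the fingertips stand 14 mm ahead of it and the grasp point (between the pads) lies 5 mm behind it; z points along the fingers, y is the line along which they close (so a half turn about z gives the same grasp; the last joint's range is limited). The gripper opens to 85 mm and grips with 20 to 120 N. Pads are 22 mm wide; open, the fingers measure 114 mm over their backs; the gripper's body (76 mm by 85 mm) begins 54 mm behind the grasp point. The pads swing forward as they close: fully open they stand 13 mm farther back than shut.
Start: joints at [1.281, 0.332, -0.065, 1.46, 0.022, 1.35, -0.088], TCP at [0.165, -0.603, 0.245] pointing down, gripper open.
Joint ranges: [-2.6, 2.6], [-0.5, 2.12], [-1.47, 1.34], [0.16, 2.42], [-1.27, 4.41], [0.06, 2.06], [-2.6, 2.6]. Speed limits (rad/s): [2.22, 2.22, 2.79, 2.79, 3.14, 3.14, 3.14].

### API

Orientations are given as a rotation vector (axis times angle).
In Python, from plant import manip, viewer, ticket gives the robot as it stands. The module is installed in compiled form; this text tells all that it offers.
- The arm moves only by the tool jog_arm, never from a script. Its argument "motion" is a list that holds one entry, the list of rows, each a list of 6 numbers: the shift along the world's x, y, z in units of 40 mm (1.0 is 40 mm), then the turn, a rotation vector about the world's x, y, z in units of 5 degrees (1.0 is 5 degrees). A call has 1 to 8 rows; each row is the pose to reach, as a shift and turn from the pose commanded when the call began; what a row does not reach only later rows make up. A row lasts 1/12 s, in which the tool goes at most 41.7 mm and 7.16 degrees, less where a joint would pass 70% of its speed; a pose out of reach is approached as far as the arm can. A call with a gripper value outside its range is refused whole. "hand" is the closure, from -1 (fully open) to 1 (shut), set as the call begins (left out, the last holds). The fingers move at their own pace and stop on an object; the grip force is fixed at half the most. Time passes only in rows, so rows that repeat a pose let the fingers close. It gives the time, the measured TCP pose, the force, the opening and the grip force at its end, in the units of the state.
- manip.get_state(): the state, without advancing time (a new reading comes with each control period).
- viewer.grab_frame(name): name is "side" or "top" or "wrist"; returns a dict with "img" (480x640x3 uint8, blue, green, red), "K" (3x3 intrinsics, pixels), "D" ([k1, k2, p1, p2, k3] as OpenCV has them; the pictures are not rectified), "R" (3x3) and "t" (3): a world point X has camera coordinates R X + t. Camera axes: x right, y down, z forward; pixel columns grow to the right and rows downward; lengths in m; the calibration is good to about 2 mm. A picture is of the moment at which its call begins. There is no depth.
- ticket.hand_in(): hands the job in; it is judged then, once.
The state is a dict: "time": time; "joints": joint angles; "qvel": joint speeds; "joint_efforts": joint torques, N m; "tcp_pos": TCP position; "eef_rot": TCP orientation; "force": force on the tool from outside, world axes, zero at the start; "torque": the same for the moment, N m; "width": opening from 0.0 (shut) to 1.0 (fully open); "gripper_force": force on a finger pad.
Only numpy, scipy, OpenCV 4.12 (cv2) and the standard library are available. Lean on these libraries where they do the work, as an engineer would, in place of code of your own. Each camera call takes 0.05 s, during which the arm holds its last target. There are 200 camera calls.

## Working session

There is one attempt and no reset: what is moved stays moved. The work goes in short steps, Python scripts to look and compute and a tool call to move; the robot and the scene stay as the last step left them, time stands still between calls to the robot, and variables do not carry over. Pictures are saved under pics/ and viewed, at most 10 in all, crops included, and the job is handed in when it is done.

Besides the shell and the picture viewer there is one more tool, called after "Request:" as name(argument=value, ...), one argument or row to a line, values as JSON. jog_arm: Moves the arm, as the interface text tells. Its arguments: {"type":"object","properties":{"motion":{"type":"array"},"hand":{"type":"number"}},"required":["motion"]}

```bash
mkdir -p pics
python3 - <<'E'
from plant import manip, viewer
import cv2,pickle
s=manip.get_state();print(s)
for n in("top","side"):
    f=viewer.grab_frame(n);cv2.imwrite(f"pics/{n}0.png",f["img"]);pickle.dump(f,open(n+".pkl","wb"));print(n,f["K"],f["D"],f["R"],f["t"])
E
```

```text
{'time': 0.0, 'joints': array([ 1.28142263,  0.33288793, -0.06467502,  1.4609315 ,  0.02159514,
        1.34990455, -0.08849348]), 'qvel': array([ 4.79516052e-04,  1.88401235e-03,  4.99554892e-05,  6.72486100e-04,
       -5.29890569e-04, -3.59764710e-04, -3.48973948e-04]), 'joint_efforts': array([ 5.63576250e-04, -6.25463891e+01,  4.96235909e-02, -3.91597724e+01,
        1.63177057e-02,  1.00138938e-02,  3.35552625e-05]), 'tcp_pos': array([ 0.1646527 , -0.60255558,  0.24451051]), 'eef_rot': array([-3.11228583e+00, -4.17621843e-01,  4.07934894e-04]), 'force': array([ 0.35721254, -0.3116551 , -0.85016206]), 'torque': array([ 0.03116077, -0.02299104,  0.03754992]), 'gripper_force': 0.0, 'width': 1.0014842243079012}
top [[554.8199744    0.         324.83468481]
 [  0.         554.8199744  242.62116624]
 [  0.           0.           1.        ]] [-0.11000755  0.          0.          0.          0.        ] [[-0.01699975 -0.99975079  0.01446966]
 [-0.99172853  0.01501841 -0.12747145]
 [ 0.12722238 -0.01651696 -0.99173669]] [-0.03752293  0.59086877  1.57684946]
side [[509.59439361   0.         322.81366304]
 [  0.         509.59439361 234.22220089]
 [  0.           0.           1.        ]] [-0.07381231  0.          0.          0.          0.        ] [[ 0.74296415 -0.669288    0.00760574]
 [-0.51732541 -0.58140944 -0.62796296]
 [ 0.42471012  0.46261933 -0.77820606]] [-0.47831074  0.32229932  1.18501465]
```

View pics/top0.png

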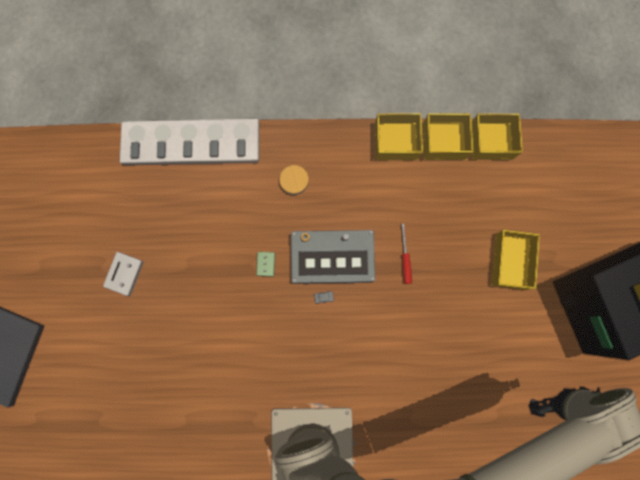

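View pics/side0.png

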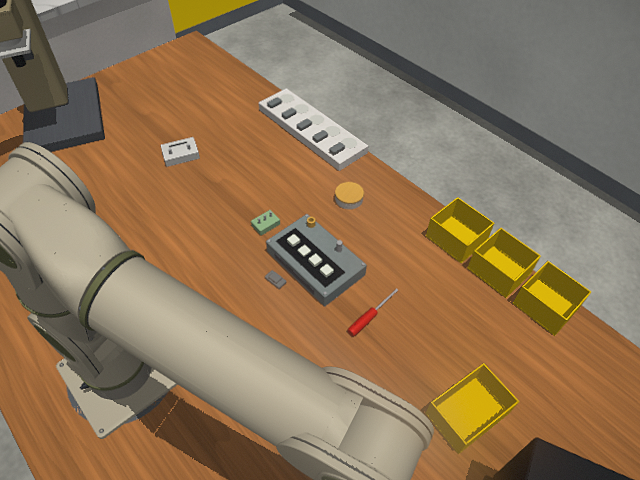

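The top view shows the box at about (333,257), with the keys at (310,263), (325,263), (341,262) and (356,262). In the side view they run from (293,240) to (327,271). The bushing and dowel stand behind the keys.

```bash
cat > loc.py <<'E'
import cv2,pickle,numpy as np
from scipy.optimize import least_squares
from scipy.spatial.transform import Rotation as Ro
slots=np.array([[-.02,y,.0595] for y in(.066,.022,-.022,-.066)])  # mean of raised/latched; z absorbed
def blobs(f,roi):
    x0,y0,x1,y1=roi; im=cv2.resize(f["img"][y0:y1,x0:x1],None,fx=8,fy=8,interpolation=cv2.INTER_CUBIC)
    m=(im.min(2)>150).astype(np.uint8)
    n,_,st,c=cv2.connectedComponentsWithStats(m)
    i=[k for k in range(1,n) if st[k,4]>64*20]
    print(st[i,4]/64)
    p=(c[i]+.5)/8-.5+[x0,y0]; return p[np.argsort(p[:,0])]
def proj(f,X): return cv2.projectPoints(X,cv2.Rodrigues(f["R"])[0],f["t"],f["K"],f["D"])[0][:,0]
def box(p,X=slots):
    c,s=np.cos(p[2]),np.sin(p[2]); return X@np.array([[c,s,0],[-s,c,0],[0,0,1]])+[p[0],p[1],0]
E
python3 - <<'E'
from loc import *
t,s=[pickle.load(open(n+".pkl","rb")) for n in("top","side")]
bt=blobs(t,(295,250,372,275)); bs=blobs(s,(275,225,345,290)); print(bt,bs)
for use in([(t,bt)],[(s,bs)],[(t,bt),(s,bs)]):
    r=least_squares(lambda p:np.concatenate([(proj(f,box(p)+[0,0,.0025])-b).ravel() for f,b in use]),[.55,0,0])
    print(r.x,r.fun.round(2)); print(box(r.x))
E
```

```text
[75.625    70.03125  68.828125 66.828125]
[73.046875 75.53125  79.21875  81.390625]
[[309.85350421 262.68066109]
 [325.13009364 262.65092225]
 [340.66720041 262.1129907 ]
 [355.85123829 261.84828202]] [[293.01875668 238.93183155]
 [303.82868742 249.8132499 ]
 [314.84149408 258.77630671]
 [326.24662843 269.15066471]]
[ 0.55005833 -0.06856478  0.00406871] [-0.08  0.1   0.05 -0.17 -0.08  0.06  0.11  0.02]
[[ 0.52978996 -0.0026467   0.0595    ]
 [ 0.52996899 -0.04664634  0.0595    ]
 [ 0.53014801 -0.09064597  0.0595    ]
 [ 0.53032703 -0.13464561  0.0595    ]]
[ 0.5500491  -0.0727007   0.00486328] [-0.1   0.27 -0.09 -0.84  0.05  0.27  0.14  0.28]
[[ 0.52972836 -0.00679875  0.0595    ]
 [ 0.52994234 -0.05079822  0.0595    ]
 [ 0.53015632 -0.0947977   0.0595    ]
 [ 0.53037031 -0.13879718  0.0595    ]]
[ 0.55028199 -0.07055671  0.00438752] [ 0.62  0.02  0.75 -0.26  0.61 -0.03  0.81 -0.08 -0.54 -0.26 -0.56 -1.38
 -0.44 -0.28 -0.37 -0.28]
[[ 0.5299926  -0.00464509  0.0595    ]
 [ 0.53018565 -0.04864467  0.0595    ]
 [ 0.53037871 -0.09264425  0.0595    ]
 [ 0.53057176 -0.13664382  0.0595    ]]
```

Request:
jog_arm(
  motion=[
    [[0.5,0.82,0,0,0,-0.4],[1,1.64,0,0,0,-0.8],[1.5,2.46,0,0,0,-1.2],[2,3.28,0,0,0,-1.6],[2.5,4.1,0,0,0,-2],[3,4.92,0,0,0,-2.4],[3.5,5.74,0,0,0,-2.8],[4,6.56,0,0,0,-3]],
  ],
  hand=1,
)

```text
time: 0.77
tcp_pos: [0.3253, -0.3386, 0.2451]
eef_rot: [3.141, 0.005, -0.001]
force: [1.0, -1.1, -0.2]
width: -0.004
gripper_force: 0.0
```

Request:
jog_arm(
  motion=[
    [[0.5,0.82,0,0,0,0],[1,1.64,0,0,0,0],[1.5,2.46,0,0,0,0],[2,3.28,0,0,0,0],[2.5,4.1,0,0,0,0],[3,4.92,0,0,0,0],[3.5,5.74,0,0,0,0],[4,6.56,0,0,0,0]],
  ],
)

```text
time: 1.43
tcp_pos: [0.4852, -0.0763, 0.2453]
eef_rot: [3.141, 0.007, 0.0]
force: [0.2, -0.8, -0.4]
width: -0.003
gripper_force: 0.0
```

Request:
jog_arm(
  motion=[
    [[0.5,0.8,0,0,0,0],[1,1.6,-0.2,0,0,0],[1.12,1.8,-1,0,0,0],[1.12,1.8,-2,0,0,0],[1.12,1.8,-2.5,0,0,0],[1.12,1.8,-2.5,0,0,0],[1.12,1.8,-2.5,0,0,0]],
  ],
)

```text
time: 2.02
tcp_pos: [0.529, -0.0061, 0.145]
eef_rot: [-3.141, -0.008, 0.003]
force: [-0.1, 0.6, 0.5]
width: 0.002
gripper_force: 0.0
```

Run:
```python
from plant import manip, viewer
import cv2,pickle
s=manip.get_state();print(s["tcp_pos"],s["eef_rot"],s["force"])
for n in("wrist","side"):
    f=viewer.grab_frame(n);cv2.imwrite(f"pics/{n}1.png",f["img"]);pickle.dump(f,open(n+"1.pkl","wb"))
```

```text
[ 0.52904694 -0.00607439  0.14496771] [-3.14115394 -0.00805299  0.00326515] [-0.05877779  0.62501041  0.47176742]
```

View pics/wrist1.png

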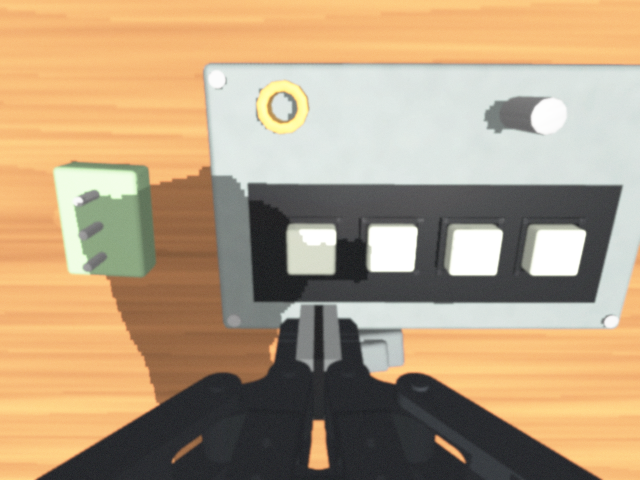

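The wrist view has the key tops at about (312,249), (392,248), (474,251) and (554,250). The fingertips are at (319,310), and the second key looks slightly smaller, so it may be lower.

Run:
```python
from loc import *
f=pickle.load(open("wrist1.pkl","rb"))
b=np.array([[312,250],[392,248],[474,251],[554,250]],float)
for k in range(4):
    X=slots.copy();X[:,2]=.062;X[k,2]=.057
    r=least_squares(lambda p:(proj(f,box(p,X))-b).ravel(),[.55,-.07,0])
    print(k+1,r.x.round(4),r.cost.round(1),box(r.x,X)[:,:2].round(4).tolist())
```

```text
1 [ 0.554  -0.0675  0.011 ] 15.4 [[0.5333, -0.0017], [0.5338, -0.0457], [0.5343, -0.0897], [0.5348, -0.1337]]
2 [ 0.554  -0.068   0.0019] 11.2 [[0.5339, -0.002], [0.534, -0.046], [0.5341, -0.09], [0.5342, -0.134]]
3 [ 0.5541 -0.0684 -0.0062] 20.6 [[0.5345, -0.0023], [0.5342, -0.0463], [0.5339, -0.0902], [0.5336, -0.1342]]
4 [ 0.5541 -0.0687 -0.0117] 7.3 [[0.5349, -0.0025], [0.5344, -0.0465], [0.5338, -0.0905], [0.5333, -0.1345]]
```

Request:
jog_arm(
  motion=[
    [[0.08,0.06,-0.5,0,0,0],[0.08,0.06,-1,0,0,0],[0.08,0.06,-1.4,0,0,0],[0.08,0.06,-1.5,0,0,0],[0.08,0.06,-1.55,0,0,0],[0.08,0.06,-1.6,0,0,0],[0.08,0.06,-1.6,0,0,0],[0.08,0.06,-1.6,0,0,0]],
  ],
)

```text
time: 2.78
tcp_pos: [0.5335, -0.0037, 0.0825]
eef_rot: [3.141, 0.008, 0.003]
force: [-1.5, -0.5, 0.7]
width: -0.001
gripper_force: 0.0
```

Request:
jog_arm(
  motion=[
    [[0,0,-0.05,0,0,0],[0,0,-0.05,0,0,0],[0,0,-0.05,0,0,0]],
  ],
)

```text
time: 3.03
tcp_pos: [0.5329, -0.0037, 0.0795]
eef_rot: [3.141, 0.008, 0.0]
force: [0.7, 0.5, 1.2]
width: -0.001
gripper_force: 0.0
```

Request:
jog_arm(
  motion=[
    [[0,0,-0.05,0,0,0],[0,0,-0.05,0,0,0],[0,0,-0.05,0,0,0]],
  ],
)

```text
time: 3.28
tcp_pos: [0.5327, -0.0037, 0.0772]
eef_rot: [3.142, 0.008, -0.0]
force: [-0.5, -0.0, 0.2]
width: 0.001
gripper_force: 0.0
```

Request:
jog_arm(
  motion=[
    [[0,0,-0.04,0,0,0],[0,0,-0.04,0,0,0],[0,0,-0.04,0,0,0]],
  ],
)

```text
time: 3.53
tcp_pos: [0.5329, -0.0037, 0.0758]
eef_rot: [3.142, 0.008, 0.0]
force: [-0.5, 0.1, 1.6]
width: -0.001
gripper_force: 0.8
```

Request:
jog_arm(
  motion=[
    [[0,0,-0.03,0,0,0],[0,0,-0.03,0,0,0],[0,0,-0.03,0,0,0]],
  ],
)

```text
time: 3.78
tcp_pos: [0.533, -0.0037, 0.0747]
eef_rot: [3.141, 0.008, 0.001]
force: [-0.5, -0.5, 2.8]
width: 0.002
gripper_force: 1.4
```

Request:
jog_arm(
  motion=[
    [[0,0,-0.03,0,0,0],[0,0,-0.03,0,0,0],[0,0,-0.03,0,0,0]],
  ],
)

```text
time: 4.03
tcp_pos: [0.5329, -0.0037, 0.0734]
eef_rot: [3.142, 0.008, 0.0]
force: [-0.5, 0.2, 4.2]
width: -0.006
gripper_force: 2.0
```

Request:
jog_arm(
  motion=[
    [[0,0,0.35,0,0,0],[0,-0.55,0.35,0,0,0],[0,-1.1,0.35,0,0,0],[0,-1.1,0.35,0,0,0],[0,-1.1,0.2,0,0,0],[0,-1.1,0.1,0,0,0],[0,-1.1,0.1,0,0,0],[0,-1.1,0.1,0,0,0]],
  ],
)

```text
time: 4.7
tcp_pos: [0.5324, -0.0466, 0.0767]
eef_rot: [-3.141, -0.01, 0.002]
force: [0.0, -0.5, 0.9]
width: 0.001
gripper_force: 0.0
```

Request:
jog_arm(
  motion=[
    [[0,0,-0.05,0,0,0],[0,0,-0.1,0,0,0],[0,0,-0.1,0,0,0],[0,0,-0.1,0,0,0]],
  ],
)

```text
time: 5.03
tcp_pos: [0.5327, -0.0475, 0.0732]
eef_rot: [3.142, 0.008, -0.0]
force: [0.1, 0.1, -0.1]
width: -0.001
gripper_force: 0.0
```

No contact where a raised key would give about 4 N, so key 2 is low. I'll go down gently to its latched height of about 0.071.

Request:
jog_arm(
  motion=[
    [[0,0,-0.03,0,0,0],[0,0,-0.05,0,0,0],[0,0,-0.05,0,0,0],[0,0,-0.05,0,0,0]],
  ],
)

```text
time: 5.37
tcp_pos: [0.5328, -0.0477, 0.0714]
eef_rot: [3.141, 0.008, 0.0]
force: [0.1, -0.8, 0.5]
width: 0.003
gripper_force: 0.0
```

Request:
jog_arm(
  motion=[
    [[0,0,-0.02,0,0,0],[0,0,-0.02,0,0,0],[0,0,-0.02,0,0,0]],
  ],
)

```text
time: 5.62
tcp_pos: [0.5329, -0.0477, 0.0709]
eef_rot: [3.141, 0.008, 0.0]
force: [-1.5, 1.0, 4.3]
width: -0.001
gripper_force: 2.9
```

Request:
jog_arm(
  motion=[
    [[0,0,0.45,0,0,0],[0,-0.55,0.45,0,0,0],[0,-1.1,0.45,0,0,0],[0,-1.1,0.45,0,0,0],[0,-1.1,0.3,0,0,0],[0,-1.1,0.2,0,0,0],[0,-1.1,0.2,0,0,0],[0,-1.1,0.2,0,0,0]],
  ],
)

```text
time: 6.28
tcp_pos: [0.5325, -0.0906, 0.078]
eef_rot: [-3.141, -0.01, 0.002]
force: [0.2, 0.8, 0.8]
width: 0.004
gripper_force: 0.0
```

Request:
jog_arm(
  motion=[
    [[0,0,-0.05,0,0,0],[0,0,-0.1,0,0,0],[0,0,-0.1,0,0,0],[0,0,-0.1,0,0,0]],
  ],
)

```text
time: 6.62
tcp_pos: [0.5331, -0.0911, 0.0747]
eef_rot: [-3.141, -0.009, -0.001]
force: [0.2, 1.8, 1.5]
width: 0.001
gripper_force: 1.4
```

Request:
jog_arm(
  motion=[
    [[0,0,-0.03,0,0,0],[0,0,-0.03,0,0,0],[0,0,-0.03,0,0,0]],
  ],
)

```text
time: 6.87
tcp_pos: [0.5331, -0.0914, 0.0735]
eef_rot: [-3.141, -0.008, -0.001]
force: [-0.2, 2.9, 3.6]
width: 0.001
gripper_force: 1.9
```

Request:
jog_arm(
  motion=[
    [[0,0,0.35,0,0,0],[0,-0.55,0.35,0,0,0],[0,-1.1,0.35,0,0,0],[0,-1.1,0.35,0,0,0],[0,-1.1,0.2,0,0,0],[0,-1.1,0.1,0,0,0],[0,-1.1,0.1,0,0,0],[0,-1.1,0.1,0,0,0]],
  ],
)

```text
time: 7.53
tcp_pos: [0.5325, -0.1348, 0.0768]
eef_rot: [-3.141, -0.01, 0.001]
force: [-0.0, 0.2, -0.0]
width: -0.0
gripper_force: 0.0
```

Request:
jog_arm(
  motion=[
    [[0,0,-0.05,0,0,0],[0,0,-0.1,0,0,0],[0,0,-0.1,0,0,0],[0,0,-0.1,0,0,0]],
  ],
)

```text
time: 7.87
tcp_pos: [0.533, -0.135, 0.0735]
eef_rot: [-3.141, -0.009, -0.0]
force: [-1.5, 3.1, 4.6]
width: -0.001
gripper_force: 2.0
```

Request:
jog_arm(
  motion=[
    [[0,0,0.4,0,0,0],[0,0.7,0.4,0,0,0],[0,1.5,0.4,0,0,0],[0,2.2,0.4,0,0,0],[0,2.2,0.4,0,0,0],[0,2.2,0.2,0,0,0],[0,2.2,0,0,0,0],[0,2.2,0,0,0,0]],
  ],
)

```text
time: 8.53
tcp_pos: [0.5322, -0.049, 0.0715]
eef_rot: [3.141, 0.005, -0.002]
force: [-0.9, 0.2, 0.4]
width: 0.002
gripper_force: 0.0
```

Request:
jog_arm(
  motion=[
    [[0,0,-0.05,0,0,0],[0,0,-0.08,0,0,0],[0,0,-0.1,0,0,0],[0,0,-0.1,0,0,0]],
  ],
)

```text
time: 8.87
tcp_pos: [0.5325, -0.0489, 0.0694]
eef_rot: [3.141, 0.005, -0.001]
force: [-3.3, -2.5, 7.4]
width: -0.001
gripper_force: 3.5
```

Request:
jog_arm(
  motion=[
    [[0,0,-0.03,0,0,0],[0,0,-0.05,0,0,0],[0,0,-0.05,0,0,0],[0,0,-0.05,0,0,0]],
  ],
)

```text
time: 9.2
tcp_pos: [0.5326, -0.049, 0.0681]
eef_rot: [3.14, 0.005, -0.001]
force: [-7.0, -1.3, 14.3]
width: 0.002
gripper_force: 7.0
```

Request:
jog_arm(
  motion=[
    [[0,0,-0.03,0,0,0],[0,0,-0.03,0,0,0],[0,0,-0.03,0,0,0]],
  ],
)

```text
time: 9.45
tcp_pos: [0.5326, -0.0489, 0.0679]
eef_rot: [3.14, 0.005, -0.001]
force: [-11.8, -1.5, 26.3]
width: -0.003
gripper_force: 13.1
```

Request:
jog_arm(
  motion=[
    [[0,0,0.3,0,0,0],[0,0,0.8,0,0,0],[0,0,1.5,0,0,0],[0,0,2,0,0,0],[0,0,2,0,0,0],[0,0,2,0,0,0],[0,0,2,0,0,0],[0,0,2,0,0,0]],
  ],
)

```text
time: 10.12
tcp_pos: [0.5321, -0.048, 0.1449]
eef_rot: [-3.141, -0.007, 0.003]
force: [-0.3, 0.4, -0.3]
width: 0.002
gripper_force: 0.0
```

Run:
```python
from plant import viewer
import cv2
f=viewer.grab_frame("wrist");cv2.imwrite("pics/wrist2.png",f["img"])
```

```text
(no output)
```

View pics/wrist2.png

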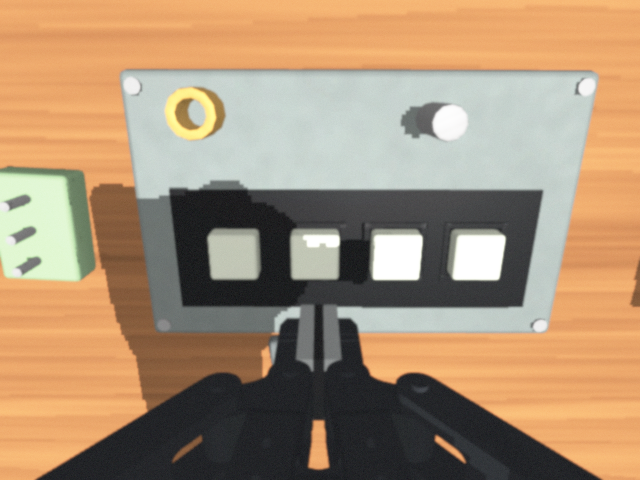

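All four keys now look the same size and evenly spaced, at (235,253), (316,253), (396,254) and (477,254). The bushing and dowel are still standing, and the tool is clear of everything.

```bash
python3 -c "
from plant import ticket
print(ticket.hand_in())"
```

```text
the job is handed in; nothing more can be done
None
```

I tapped all four keys from left to right and found the second one latched, then pressed it to its stop and withdrew. In the last wrist image all four keys look raised and the bushing and dowel are still standing. The job is handed in, but no verdict was returned.

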